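Make room in the spice row for the tea

TASK

Make room for the carton of tea in the spice row: press down the release pad on the sliding stop and, keeping it pressed, push the stop all the way back along its bar, away from the jars, then let go. Push the carton straight back into the gap until it touches the bar, then push the stop up again so that jars and carton stand close together with no gaps. Do it all by pressing and pushing with the fingers: pick nothing up, tip nothing over, and leave the other things on the worktop alone.

Things in the scene. Friction and masses are not known exactly. Their poses are not given: they have to be found in the camera images.
- row_rail: row organiser, fixed: aluminium bar 398 mm long, 14 mm thick, 32 to 53 mm above the worktop, with a sliding stop on it. Origin on the worktop below the bar's front face. x points away from the robot (front face is x = 0; the row touches it from x < 0), y along the bar to the steel end plate at its left, 84 mm high, inner face at y = +0.150; the bar's right end is y = -0.249. z up
- row_stop (a joint): position of the stop along the bar, m: its face is at y = 0.020 - value in row_rail's frame; 0 = far left, 0.168 = all the way back (right). The 6 mm ratchet lets it be pushed left any time (2 to 4 N, it clicks) and blocks it to the right unless the release is held down; then it slides with 2 N. It stays where left. With three jars and the carton close together it reads 0.115
- release (a joint): how far the release pad of the stop is pressed down, m: 0 = up, 0.008 = fully down. A spring lifts it again as soon as it is let go: about 2.5 N at the start, 5 N fully down. The ratchet is free while it is pressed more than about 0.004
- release_pad (a point): centre of the top of the release pad: ribbed grey plastic, 34 x 34 mm, on top of the stop, 74 mm above the worktop when up. 20 mm to the right of this point (away from the jars) the housing rises to 94 mm as a thumb wall 38 mm wide: a fingertip pressing the pad can push the stop right against it. To the left the stop ends 30 mm away in a face plate only 62 mm high
- stop_face (a point): point on the stop's upright steel face plate, the side that touches what stands in the row; the plate reaches 55 mm forward of the bar, 3 to 62 mm above the worktop; this point is 28 mm in front of the bar, 30 mm above the worktop
- stop_back (a point): centre of the upright flat rear of the stop's housing (its right side, away from the jars), 38 mm wide, 12 to 84 mm above the worktop; this point is 50 mm above the worktop, 85 mm right of the face plate, above the bar's middle line. The bar, 53 mm high, runs on to the right of it and ends in a block 56 mm high
- tea_box: closed carton of tea, 58 mm deep (its x) by 122 mm long (its y) by 65 mm high, 0.08 kg, loose; stands on the worktop in front of the bar with its long side roughly along the bar, right of the jars. Origin at the centre of its underside, z up
- spice_a: upright glass spice jar with a dark screw cap, 41 mm across, 105 mm high, 0.11 kg, loose; one of the three that stand in a row along the front of the bar, between the end plate and the sliding stop. Origin at the centre of its underside, z up
- spice_b: upright glass spice jar with a dark screw cap, 41 mm across, 105 mm high, 0.11 kg, loose; one of the three that stand in a row along the front of the bar, between the end plate and the sliding stop. Origin at the centre of its underside, z up
- spice_c: upright glass spice jar with a dark screw cap, 41 mm across, 105 mm high, 0.11 kg, loose; one of the three that stand in a row along the front of the bar, between the end plate and the sliding stop. Origin at the centre of its underside, z up
- checked_cup: small cup standing upside down, 66 mm across, 53 mm high, bystander left of the work; origin under its centre
- tape_roll: flat roll of tape, 98 mm across, 25 mm high, bystander front right; origin under its centre
- peeler: vegetable peeler with black handle, 170 x 25 x 18 mm, bystander lying at the right; origin under its centre
- salt_shaker: salt shaker, 44 mm across, 90 mm high, bystander at the back right; origin under its centre
- balm_pot: low round pot, 90 mm across, 32 mm high, bystander behind the bar; origin under its centre
- teaspoon_b: teaspoon, 134 mm long, bystander lying at the front left; origin under its centre
- fork_a: fork, 198 mm long, bystander lying at the front right; origin under its centre

How it is judged:
On the way, in this order (a step that is already met when the one before it is completed fails the run):
1. the release pad is pressed down (value of joint release above 0.004 m), for 0.05 s.
2. the stop is all the way back (last 10 mm of its travel) (value of joint row_stop above 0.158 m), for 0.1 s.
3. the carton stands in the gap, square to the bar and against it (x of tea_box in the frame of row_rail between -0.041 and -0.02 m and angle between the y axis of tea_box and the y axis of row_rail, either way round below 0.12 rad and angle between tea_box's own z axis and vertical below 0.1 rad and height (world z) of tea_box below 0.01 m and y of tea_box in the frame of row_rail between -0.11 and -0.02 m and value of joint row_stop above 0.132 m), for 0.2 s.
At the end, for the whole second after the job is handed in: Carton upright between jars and stop, within 12 mm of the bar and 0.12 rad of square; the three jars upright in the row along the bar; the stop pushed up so that at most about 11 mm of play is left in the whole row (row_stop under 0.126); release pad up, all at rest (x of tea_box in the frame of row_rail between -0.041 and -0.02 m and angle between the y axis of tea_box and the y axis of row_rail, either way round below 0.12 rad and angle between each of tea_box, spice_a, spice_b, spice_c's own z axis and vertical below 0.1 rad and height (world z) of tea_box below 0.01 m and y of tea_box in the frame of row_rail between -0.11 and -0.02 m and x of spice_a in the frame of row_rail between -0.038 and -0.01 m and y of spice_a in the frame of row_rail between 0.02 and 0.14 m and x of spice_b in the frame of row_rail between -0.038 and -0.01 m and y of spice_b in the frame of row_rail between 0.02 and 0.14 m and x of spice_c in the frame of row_rail between -0.038 and -0.01 m and y of spice_c in the frame of row_rail between 0.02 and 0.14 m and value of joint row_stop between 0.1 and 0.126 m and value of joint release below 0.003 m and linear speed of tea_box below 0.01 m/s); the robot touches nothing.
It fails at once if the carton is lifted or tipped (height (world z) of tea_box above 0.015 m or angle between tea_box's own z axis and vertical above 0.35 rad).
It fails at once if a jar is lifted, tipped or taken from its place (height (world z) of any of spice_a, spice_b, spice_c above 0.015 m or angle between any of spice_a, spice_b, spice_c's own z axis and vertical above 0.35 rad or distance of any of spice_a, spice_b, spice_c from where it was at the start of the episode above 0.05 m).
It fails at once if another thing on the worktop is moved (distance of any of checked_cup, tape_roll, peeler, salt_shaker, balm_pot, teaspoon_b, fork_a from where it was at the start of the episode above 0.03 m).
It also fails if it takes over 61 s, if anything falls off the work surface, if the arm or the gripper's body presses on something with over 40 N, if the wrist force passes 120 N, or if a joint passes its speed limit or range.

ROBOT

A 6-joint arm with a two-finger parallel gripper is mounted at the origin on a cart in front of the work surface, level with it; the furniture and walls round the work are solid. World frame = base frame: x ahead of the robot, y to its left, z up, the work surface at z = 0. Lengths are in m, angles in rad, forces in N, time in s.
With the tool pointing down it reaches from about 0.375 to 0.975 m from the base axis. Payload 3.8 kg.
Tool frame: the origin (TCP) lies on the centre line of the jaws, within the pads' length; the fingertips stand 14 mm ahead of it and the grasp point (between the pads) lies 5 mm behind it (bot.finger_overhang is the distance from the TCP to the fingertips, in m); y points along the fingers, x is the direction in which the jaws open and shut, and the axes are right-handed (so a half turn about y gives the same grasp; the last joint's range is limited). The gripper opens to 85 mm and grips with 20 to 120 N. Pads are 22 mm wide; open, the fingers measure 114 mm over their backs; the gripper's body (76 mm by 85 mm) begins 54 mm behind the grasp point. The pads swing forward as they close: fully open they stand 13 mm farther back than shut.
Start: joints at [1.312, 0.264, 1.604, -0, 1.274, -0.037], TCP at [0.148, 0.658, 0.245] pointing down, gripper open.
Joint ranges: [-2.63, 2.63], [-0.94, 2.18], [0.31, 2.57], [-1.31, 4.45], [0, 2.66], [-2.55, 2.55]. Speed limits (rad/s): [2.57, 2.57, 3.14, 3.14, 3.14, 3.14].

INTERFACE

Orientations are given as a rotation vector (axis times angle).
In Python, from workcell import readout, read_camera, bot, spotter gives the robot as it stands.
- The arm moves only by the tool jog_arm, never from a script. Its argument "increments" is a list of rows, each a list of 7 numbers: the shift along the tool's x, y, z in m, then the turn, a rotation vector about the tool's x, y, z in rad, then the opening, from 0 (shut) to 1 (fully open). A call has 1 to 10 rows; each row shifts and turns the pose as measured when the row begins, along the tool's axes as they then stand; what a row does not reach is not made up. A row lasts 1/8 s, in which the tool goes at most 62.5 mm and 10.7 degrees, less where a joint would pass 70% of its speed; a pose out of reach is approached as far as the arm can. A call with a gripper value outside its range is refused whole. The fingers move at their own pace and stop on an object; "force" is the grip in N (left out, the last holds). Time passes only in rows, so rows that do not move let the fingers close. It gives the time, the measured TCP pose, the force and the opening at its end, in the units of the state.
- readout.read_state(): the state, without advancing time (a new reading comes with each control period).
- read_camera(name): name is "scene" or "top" or "wrist"; returns a dict with "img" (480x640x3 uint8, blue, green, red), "range_z" (480x640 float32, m along the optical axis (not along the pixel's ray), 0 where there is no reading), "fx", "fy", "cx", "cy" (pixels), "world_from_camera" (4x4, takes a point from camera to world coordinates). Camera axes: x right, y down, z forward; pixel columns grow to the right and rows downward; lengths in m; the calibration is good to about 2 mm. A picture is of the moment at which its call begins.
- bot.finish_job(): hands the job in, once; it reports no verdict.
Trained networks look in a picture, given as the dict that the camera call returned (one of the last four; its "shot" number tells which), for a name from the list of things; names that differ only in an ending like _2 or _b are one class to them, and where a whole thing is asked for, a point or a joint stands for the part that bears it (a point fixed in the world has none). Each returns a list of dicts, best first, with "p" (0 to 1); they miss things now and then, are a little off and sometimes report something else, mostly with a low value. They report only what shows in the picture. A call takes as long as a camera call.
- spotter.masks_of(picture, thing): "mask" (480x640 bool, what is visible of it) and "location" ([column, row] in pixels, amid what is visible of it).
- spotter.spot_point(picture, thing): "location" ([column, row] in pixels: a listed point, or the origin of a listed thing).
The state is a dict: "time": time; "q": joint angles; "joint_vel": joint speeds; "joint_torque": joint torques, N m; "tool_pos": TCP position; "tcp_rot": TCP orientation; "wrist_force": force on the tool from outside, world axes, zero at the start; "torque": the same for the moment, N m; "width": opening from 0.0 (shut) to 1.0 (fully open).
Only numpy, scipy, OpenCV 4.12 (cv2) and the standard library are available. Lean on these libraries where they do the work, as an engineer would, in place of code of your own. Each camera call takes 0.05 s, during which the arm holds its last target. There are 200 camera calls.

## Working session

There is one attempt and no reset: what is moved stays moved. The work goes in short steps, Python scripts to look and compute and a tool call to move; the robot and the scene stay as the last step left them, time stands still between calls to the robot, and variables do not carry over. Pictures are saved under pics/ and viewed, about 8 in all and at most 12, crops included, and the job is handed in when it is done.

Besides the shell and the picture viewer there is one more tool, called after "Call:" as name([rows], argument=value, ...), one row to a line, values as JSON. jog_arm: Moves the arm, as the interface text tells. Its arguments: {"type":"object","properties":{"increments":{"type":"array"},"force":{"type":"number"}},"required":["increments"]}

```bash
mkdir -p pics; ls
cat > h.py <<'E'
import numpy as np, cv2
from workcell import readout, read_camera, bot, spotter
def px2w(c,u,v,z=None,h=None):
    T=np.array(c["world_from_camera"]); d=np.array([(u-c["cx"])/c["fx"],(v-c["cy"])/c["fy"],1.])
    if h is not None:
        r=T[:3,:3]@d; return T[:3,3]+r*(h-T[2,3])/r[2]
    if z is None:
        p=c["range_z"][int(v)-1:int(v)+2,int(u)-1:int(u)+2]; z=np.median(p[p>0]) if (p>0).any() else np.nan
    return T[:3,:3]@(d*z)+T[:3,3]
def cloud(c,m=None):
    v,u=np.nonzero((c["range_z"]>0)&(m if m is not None else True)); z=c["range_z"][v,u]
    P=np.stack([(u-c["cx"])/c["fx"]*z,(v-c["cy"])/c["fy"]*z,z],1); T=np.array(c["world_from_camera"])
    return P@T[:3,:3].T+T[:3,3]
E
python3 - <<'E'
from h import *
s=readout.read_state(); print({k:np.round(v,3) for k,v in s.items()})
for n in("top","scene"):
    c=read_camera(n); cv2.imwrite(f"pics/{n}0.png",c["img"])
    for t in("release_pad","stop_face","stop_back","row_rail"):
        for d in spotter.spot_point(c,t)[:2]: print(n,t,round(d["p"],2),np.round(d["location"]),np.round(px2w(c,*d["location"]),3))
    for t in("tea_box","spice_a","row_rail"):
        for d in spotter.masks_of(c,t)[:3]:
            P=cloud(c,d["mask"]); print(n,t,round(d["p"],2),np.round(d["location"]),np.round(np.percentile(P,[2,50,98],axis=0),3).tolist())
E
```

```text
pics
{'time': np.float64(0.0), 'q': array([ 1.312,  0.265,  1.605,  0.   ,  1.274, -0.037]), 'joint_vel': array([ 0.002,  0.001,  0.001,  0.002, -0.   ,  0.   ]), 'joint_torque': array([-1.0000e-03, -5.1510e+01, -3.6732e+01, -0.0000e+00,  1.3000e-02,
        0.0000e+00]), 'tool_pos': array([0.148, 0.658, 0.244]), 'tcp_rot': array([-1.307, -1.043,  1.046]), 'wrist_force': array([ 0.209, -0.725, -0.026]), 'torque': array([ 0.006,  0.016, -0.033]), 'width': np.float64(1.002)}
top release_pad 0.73 [272. 231.] [0.622 0.149 0.075]
top release_pad 0.52 [465. 323.] [ 0.394 -0.307  0.017]
top stop_face 0.79 [266. 248.] [0.589 0.167 0.04 ]
top stop_back 0.68 [296. 228.] [0.632 0.092 0.055]
top stop_back 0.55 [468. 284.] [ 0.487 -0.325  0.01 ]
top row_rail 0.63 [266. 244.] [0.597 0.166 0.046]
top row_rail 0.45 [470. 285.] [ 0.486 -0.33   0.013]
top tea_box 0.71 [303. 286.] [[0.462, 0.023, 0.028], [0.495, 0.079, 0.066], [0.531, 0.135, 0.07]]
top spice_a 0.73 [229. 254.] [[0.558, 0.225, 0.011], [0.571, 0.24, 0.103], [0.595, 0.26, 0.109]]
top spice_a 0.63 [246. 247.] [[0.564, 0.184, 0.003], [0.577
[... 400 characters left out ...]
back 0.96 [289. 244.] [0.605 0.111 0.071]
scene stop_back 0.54 [263. 239.] [0.726 0.1   0.024]
scene row_rail 0.64 [232. 312.] [0.534 0.302 0.037]
scene row_rail 0.59 [268. 278.] [0.564 0.197 0.048]
scene tea_box 0.95 [330. 273.] [[0.458, 0.018, 0.004], [0.482, 0.098, 0.057], [0.526, 0.141, 0.069]]
scene spice_a 0.77 [230. 283.] [[0.551, 0.271, 0.011], [0.555, 0.286, 0.088], [0.583, 0.304, 0.107]]
scene spice_a 0.65 [262. 269.] [[0.562, 0.171, 0.007], [0.568, 0.208, 0.069], [0.6, 0.223, 0.107]]
scene spice_a 0.56 [243. 277.] [[0.557, 0.227, 0.006], [0.562, 0.249, 0.07], [0.591, 0.262, 0.107]]
scene row_rail 0.94 [275. 259.] [[0.536, -0.077, 0.002], [0.606, 0.14, 0.05], [0.661, 0.315, 0.095]]
```

Run:
```python
from h import *
c=read_camera("top")
P=cloud(c)
m=spotter.masks_of(c,"row_rail")[0]["mask"]; R=cloud(c,m)
# bar top
b=R[(abs(R[:,2]-.053)<.004)&(R[:,1]<.07)&(R[:,1]>-.05)]
print(len(b)); print("bar top fit",cv2.minAreaRect(b[:,:2].astype(np.float32)*1000))
vx,vy,x0,y0=cv2.fitLine(b[:,:2].astype(np.float32),cv2.DIST_L2,0,.01,.01).ravel(); print(vx,vy,x0,y0)
for n,lo,hi in(("pad",.069,.08),("wall",.090,.099),("plate",.058,.066)):
    q=R[(R[:,2]>lo)&(R[:,2]<hi)]; print(n,len(q),cv2.minAreaRect(q[:,:2].astype(np.float32)*1000),q.mean(0).round(3))
B=cloud(c,spotter.masks_of(c,"tea_box")[0]["mask"]);B=B[B[:,2]>.06]
print("box",cv2.minAreaRect(B[:,:2].astype(np.float32)*1000))
i=cv2.resize(c["img"][180:360,160:400],None,fx=3.3,fy=3.3,interpolation=cv2.INTER_CUBIC); cv2.imwrite("pics/t1.png",i)
T=np.array(c["world_from_camera"]); print(T.round(3))
for t in("balm_pot","salt_shaker","peeler","tape_roll","fork_a","teaspoon_b","checked_cup"):
    for d in spotter.masks_of(c,t)[:1]:
        Q=cloud(c,d["mask"]); print(t,round(d["p"],2),np.percentile(Q,[3,97],axis=0).round(3).tolist())
s=cv2.imread("pics/scene0.png"); cv2.imwrite("pics/all.png",np.hstack([cv2.resize(x,(400,300)) for x in(c["img"],s)]))
```

```text
253
bar top fit ((639.9365844726562, 10.282356262207031), (14.730216026306152, 120.41616821289062), 7.915399551391602)
0.14187685 -0.9898843 0.6391166 0.011544409
pad 242 ((589.7693481445312, 200.21890258789062), (81.66765594482422, 223.45501708984375), 7.33139705657959) [0.613 0.164 0.074]
wall 209 ((625.5402221679688, 110.31451416015625), (37.845882415771484, 34.06052017211914), 8.874832153320312) [0.625 0.11  0.094]
plate 129 ((601.1107788085938, 113.26233673095703), (86.32569885253906, 398.40423583984375), 6.84825325012207) [0.602 0.171 0.061]
box ((499.1425476074219, 78.95393371582031), (55.68387222290039, 119.81537628173828), 15.002004623413086)
[[-3.200e-02 -9.720e-01  2.340e-01  3.310e-01]
 [-9.990e-01  3.100e-02 -8.000e-03  2.500e-02]
 [ 1.000e-03 -2.340e-01 -9.720e-01  1.149e+00]
 [ 0.000e+00  0.000e+00  0.000e+00  1.000e+00]]
balm_pot 0.87 [[0.72, 0.04, 0.015], [0.799, 0.115, 0.036]]
salt_shaker 0.9 [[0.758, -0.218, 0.011], [0.788, -0.184, 0.09]]
peeler 0.73 [[0.431, -0.39, 0.002], [0.545, -0.281, 0.017]]
tape_roll 0.74 [[0.4, -0.24, -0.0], [0.491, -0.148, 0.028]]
fork_a 0.83 [[0.32, -0.36, -0.003], [0.465, -0.252, 0.017]]
teaspoon_b 0.66 [[0.371, 0.266, -0.002], [0.464, 0.349, 0.014]]
checked_cup 0.85 [[0.448, 0.365, 0.012], [0.503, 0.416, 0.055]]
```

View pics/t1.png

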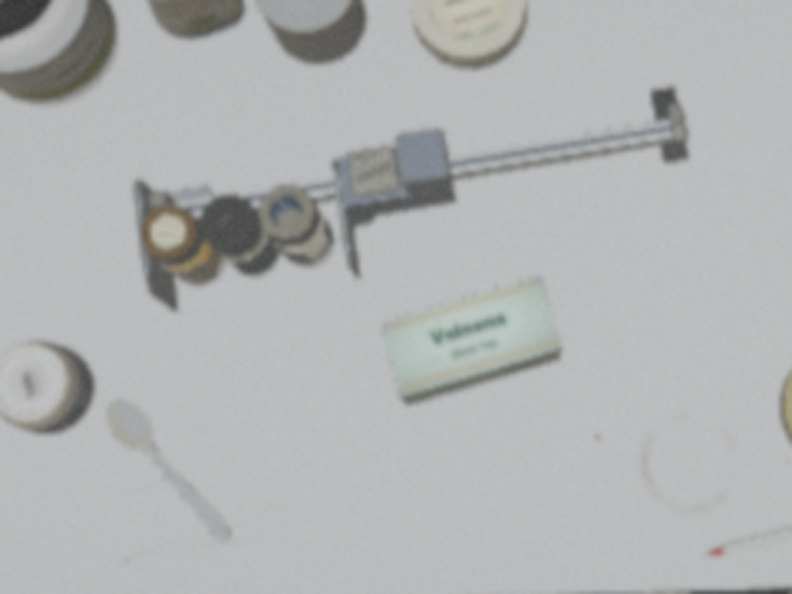

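View pics/scene0.png

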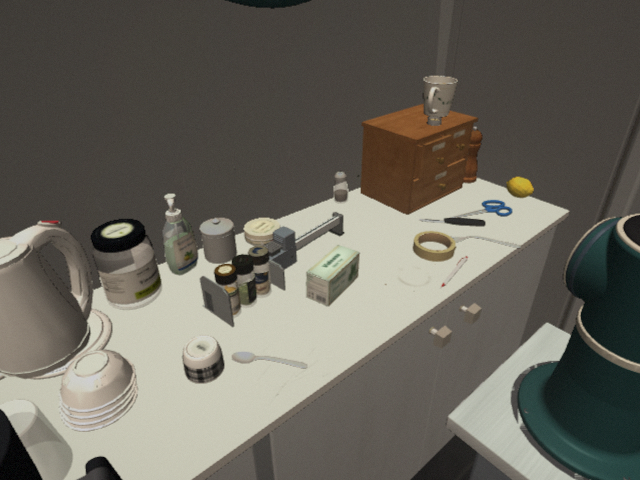

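The top view shows the end plate at far left, the jars, the stop with its pad and wall at about (370,170) and (420,155), and the carton at (475,340). The way between carton and bar is clear.

```bash
cat >> h.py <<'E'
from scipy.spatial.transform import Rotation as Ro
A=np.deg2rad(8.0); YH=np.array([-np.sin(A),np.cos(A),0]); XH=np.array([np.cos(A),np.sin(A),0]); O=np.array([.612,.1563,0])
def r2w(x,y,z): return O+x*XH+y*YH+np.array([0,0,z])
def w2r(p): d=np.asarray(p)-O; return np.array([d@XH,d@YH,d[2]])
def plan(x,y,z):
    s=readout.read_state(); R=Ro.from_rotvec(s["tcp_rot"]); M=R.as_matrix()
    dn=np.array([0,0,-1.]); tx=YH if M[:,0]@YH>0 else -YH
    G=Ro.from_matrix(np.stack([tx,dn,np.cross(tx,dn)],1))
    print("t",round(s["time"],2),"rail pos",w2r(s["tool_pos"]).round(4),"F",np.round(s["wrist_force"],1),"w",round(s["width"],2))
    print("tool delta",(M.T@(r2w(x,y,z)-s["tool_pos"])).round(4),"rot",(R.inv()*G).as_rotvec().round(4), "tx in rail",w2r(M[:,0]+O).round(2))
E
python3 - <<'E'
from h import *
print(bot.finger_overhang); M=Ro.from_rotvec(readout.read_state()["tcp_rot"]).as_matrix(); print(M.round(3))
plan(.007,-.010,.13)
print(w2r([.499,.079,0]),w2r([.6255,.1103,0]))
c=read_camera("top"); R=cloud(c); q=np.array([w2r(p) for p in R])
# end plate, stop edges in rail frame
k=q[(q[:,0]>-.06)&(q[:,0]<-.045)&(q[:,2]>.02)&(q[:,1]>-.02)&(q[:,1]<.2)]
print("fwd plates y",np.histogram(k[:,1],bins=np.arange(-.02,.2,.005)))
E
```

```text
0.014
[[ 0.22  -0.    -0.976]
 [ 0.976  0.     0.22 ]
 [ 0.    -1.     0.   ]]
t 1.3 rail pos [-0.3891  0.5618  0.2453] F [ 0.  -0.3 -0.3] w 1.0
tool delta [-0.3948  0.1153 -0.5727] rot [-0.000e+00 -3.614e-01  1.000e-04] tx in rail [0.35 0.94 0.  ]
[-0.12265837 -0.06082116  0.        ] [ 0.00696666 -0.04743117  0.        ]
fwd plates y (array([ 0,  0,  0,  0,  0,  0,  0, 19,  0,  0,  0,  0,  0,  0,  0,  0,  0,
        0,  0,  0,  0,  0,  0,  0,  0,  0,  0,  0,  0,  0,  0,  0,  0,  0,
        4, 36,  0,  0,  0,  0,  0,  0,  0]), array([-2.00000000e-02, -1.50000000e-02, -1.00000000e-02, -5.00000000e-03,
        3.46944695e-18,  5.00000000e-03,  1.00000000e-02,  1.50000000e-02,
        2.00000000e-02,  2.50000000e-02,  3.00000000e-02,  3.50000000e-02,
        4.00000000e-02,  4.50000000e-02,  5.00000000e-02,  5.50000000e-02,
        6.00000000e-02,  6.50000000e-02,  7.00000000e-02,  7.50000000e-02,
        8.00000000e-02,  8.50000000e-02,  9.00000000e-02,  9.50000000e-02,
        1.00000000e-01,  1.05000000e-01,  1.10000000e-01,  1.15000000e-01,
        1.20000000e-01,  1.25000000e-01,  1.30000000e-01,  1.35000000e-01,
        1.40000000e-01,  1.45000000e-01,  1.50000000e-01,  1.55000000e-01,
        1.60000000e-01,  1.65000000e-01,  1.70000000e-01,  1.75000000e-01,
        1.80000000e-01,  1.85000000e-01,  1.90000000e-01,  1.95000000e-01]))
```

Call:
jog_arm([
  [0, 0, 0, 0, -0.18, 0, 0],
  [0, 0, 0, 0, -0.18, 0, 0],
  [-0.05, 0, -0.034, 0, 0, 0, 0],
  [-0.05, 0, -0.034, 0, 0, 0, 0],
  [-0.05, 0, -0.034, 0, 0, 0, 0],
  [-0.05, 0, -0.034, 0, 0, 0, 0],
  [-0.05, 0, -0.034, 0, 0, 0, 0],
  [-0.05, 0, -0.034, 0, 0, 0, 0],
  [-0.05, 0, -0.034, 0, 0, 0, 0],
  [-0.05, 0, -0.034, 0, 0, 0, 0],
])

```text
time: 2.6
tool_pos: [0.4852, 0.2986, 0.2463]
tcp_rot: [-1.129, -1.332, 1.32]
wrist_force: [0.9, 0.2, -0.7]
width: 0.005
```

```bash
python3 -c "
from h import *
plan(.007,-.011,.12)"
```

```text
t 2.6 rail pos [-0.1058  0.1585  0.2463] F [ 0.9  0.2 -0.7] w 0.01
tool delta [-0.1723  0.1261 -0.1088] rot [0.0048 0.0201 0.0043] tx in rail [-0.02  1.    0.  ]
```

Call:
jog_arm([
  [-0.045, 0, -0.028, 0.005, 0.02, 0.004, 0],
  [-0.045, 0.01, -0.028, 0, 0, 0, 0],
  [-0.045, 0.02, -0.028, 0, 0, 0, 0],
  [-0.035, 0.04, -0.024, 0, 0, 0, 0],
  [0, 0.03, 0, 0, 0, 0, 0],
  [0, 0, 0, 0, 0, 0, 0],
])

```text
time: 3.35
tool_pos: [0.6255, 0.1359, 0.1465]
tcp_rot: [-1.148, -1.311, 1.301]
wrist_force: [-0.4, 0.2, -0.0]
width: -0.001
```

Run:
```python
from h import *
plan(.007,-.012,.085)
c=read_camera("scene"); i=c["img"][180:330,180:380]; cv2.imwrite("pics/s2.png",cv2.resize(i,None,fx=4,fy=4,interpolation=cv2.INTER_CUBIC))
```

```text
t 3.35 rail pos [ 0.0105 -0.0221  0.1465] F [-0.4  0.2 -0. ] w -0.0
tool delta [0.01   0.0615 0.004 ] rot [ 0.0069 -0.008   0.001 ] tx in rail [0.01 1.   0.  ]
```

View pics/s2.png

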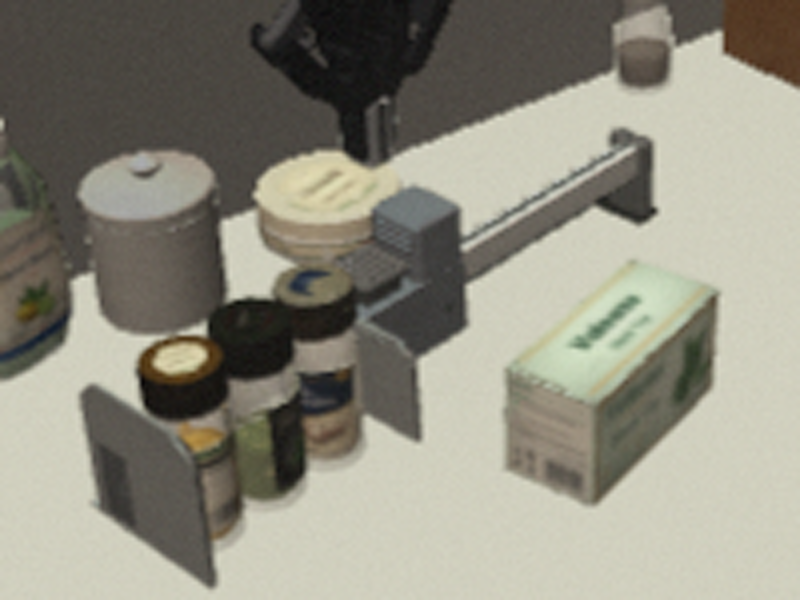

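Closed fingers hang above the pad at about (360,130), and the jars touch neither the fingers nor the wall. I'll lower them and press.

Call:
jog_arm([
  [0.01, 0.025, 0.003, 0.006, -0.008, 0, 0],
  [0.001, 0.03, 0, 0, 0, 0, 0],
  [0, 0, 0, 0, 0, 0, 0],
])

```text
time: 3.78
tool_pos: [0.6238, 0.1507, 0.095]
tcp_rot: [-1.143, -1.323, 1.308]
wrist_force: [0.0, -0.3, -0.2]
width: 0.004
```

```bash
python3 -c "
from h import *
plan(.007,-.011,.081)"
```

```text
t 3.77 rail pos [ 0.0109 -0.0072  0.095 ] F [ 0.  -0.3 -0.2] w 0.0
tool delta [-0.0038  0.0139  0.0041] rot [0.0102 0.0041 0.0018] tx in rail [-0.  1.  0.]
```

Call:
jog_arm([
  [-0.003, 0.006, 0.004, 0.008, 0, 0, 0],
  [0, 0.006, 0, 0, 0, 0, 0],
  [0, 0.004, 0, 0, 0, 0, 0],
  [0, 0.002, 0, 0, 0, 0, 0],
])

```text
time: 4.28
tool_pos: [0.6215, 0.1484, 0.0807]
tcp_rot: [-1.139, -1.321, 1.311]
wrist_force: [-3.1, -1.2, 5.1]
width: 0.002
```

```bash
python3 -c "
from h import *
plan(.007,-.011,.081)"
```

```text
t 4.28 rail pos [ 0.0083 -0.0091  0.0807] F [-3.1 -1.2  5.1] w 0.0
tool delta [-0.0019 -0.0003  0.0013] rot [0.0059 0.0061 0.0019] tx in rail [-0.01  1.    0.  ]
```

Call:
jog_arm([
  [-0.005, 0.002, 0.001, 0, 0, 0, 0],
  [-0.012, 0.0015, 0, 0, 0, 0, 0],
  [-0.015, 0.0015, 0, 0, 0, 0, 0],
  [-0.015, 0.0015, 0, 0, 0, 0, 0],
])

```text
time: 4.78
tool_pos: [0.6281, 0.1036, 0.0798]
tcp_rot: [-1.137, -1.325, 1.308]
wrist_force: [-5.6, 2.1, 11.0]
width: -0.002
```

```bash
python3 -c "
from h import *
plan(.007,-.185,.081)"
```

```text
t 4.78 rail pos [ 0.0086 -0.0545  0.0798] F [-5.6  2.1 11. ] w -0.0
tool delta [-0.1305 -0.002   0.0025] rot [0.0081 0.0067 0.0061] tx in rail [-0.01  1.    0.01]
```

Call:
jog_arm([
  [-0.02, 0.0005, 0.001, 0.004, 0.004, 0.002, 0],
  [-0.022, 0.001, 0.0005, 0.002, 0, 0, 0],
  [-0.022, 0.001, 0.0005, 0, 0, 0, 0],
  [-0.02, 0.001, 0.0005, 0, 0, 0, 0],
  [-0.015, 0.001, 0, 0, 0, 0, 0],
])

```text
time: 5.4
tool_pos: [0.6429, 0.0013, 0.0799]
tcp_rot: [-1.14, -1.322, 1.304]
wrist_force: [-4.5, 2.7, 10.4]
width: -0.001
```

```bash
python3 -c "
from h import *
plan(.007,-.185,.080)"
```

```text
t 5.4 rail pos [ 0.009  -0.1577  0.0799] F [-4.5  2.7 10.4] w -0.0
tool delta [-0.0272 -0.0003  0.0021] rot [0.0085 0.0022 0.0061] tx in rail [-0.    1.    0.01]
```

Call:
jog_arm([
  [-0.012, 0.001, 0.001, 0.004, 0, 0.002, 0],
  [-0.008, 0.001, 0, 0, 0, 0, 0],
  [-0.006, 0.001, 0, 0, 0, 0, 0],
  [-0.005, 0.001, 0, 0, 0, 0, 0],
  [-0.004, 0.001, 0, 0, 0, 0, 0],
  [-0.003, 0.001, 0, 0, 0, 0, 0],
])

```text
time: 6.15
tool_pos: [0.647, -0.021, 0.0802]
tcp_rot: [-1.118, -1.327, 1.274]
wrist_force: [-5.9, 11.3, 11.3]
width: -0.002
```

```bash
python3 -c "
from h import *
plan(.007,-.185,.080)"
```

```text
t 6.15 rail pos [ 0.01   -0.1804  0.0802] F [-5.9 11.3 11.3] w -0.0
tool delta [-0.0046  0.      0.003 ] rot [ 0.0071 -0.0076  0.0392] tx in rail [0.01 1.   0.04]
```

Call:
jog_arm([
  [0.003, -0.03, 0, 0, 0, 0.04, 0],
  [0, -0.04, 0, 0, 0, 0, 0],
  [0.024, 0, 0.042, 0, 0, 0, 1],
  [0.024, 0, 0.042, 0, 0, 0, 1],
  [0.024, 0, 0.042, 0, 0, 0, 1],
  [0.024, 0, 0.042, 0, 0, 0, 1],
  [0.024, 0, 0.042, 0, 0, 0, 1],
  [0, 0, 0, 0, 0, 0, 1],
])

```text
time: 7.15
tool_pos: [0.4188, 0.0674, 0.145]
tcp_rot: [-1.158, -1.31, 1.303]
wrist_force: [0.0, -0.3, 0.9]
width: 0.997
```

Run:
```python
from h import *
plan(-.195,-.061,.03)
c=read_camera("top")
cv2.imwrite("pics/t3.png",cv2.resize(c["img"][180:360,160:400],None,fx=3.3,fy=3.3,interpolation=cv2.INTER_CUBIC))
m=spotter.masks_of(c,"row_rail")[0]["mask"]; R=np.array([w2r(p) for p in cloud(c,m)])
q=R[(R[:,2]>.09)&(R[:,2]<.099)&(R[:,1]<.05)]; print("wall",len(q),q.min(0) if len(q) else 0,q.max(0) if len(q) else 0)
```

```text
t 7.15 rail pos [-0.2037 -0.0612  0.145 ] F [ 0.  -0.3  0.9] w 1.0
tool delta [ 0.001   0.1151 -0.0074] rot [ 0.0113 -0.0098 -0.0062] tx in rail [ 0.01  1.   -0.01]
wall 206 [-0.01237945 -0.22717587  0.09011703] [ 0.02569553 -0.19144702  0.09801401]
```

View pics/t3.png

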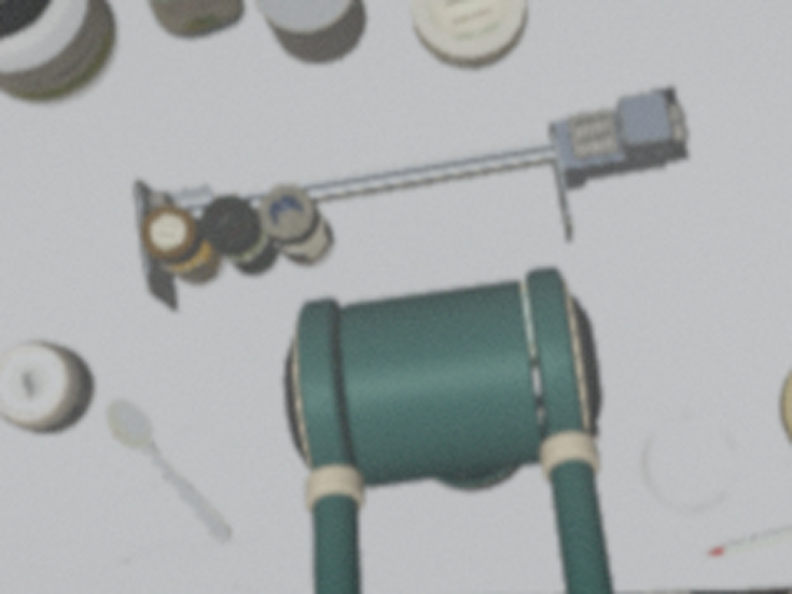

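The stop stands at the right end of the bar at (600,130), and the arm hides the carton. The wall now measures 6 mm left of where my frame puts it. That means my origin is 6 mm too far right, which the end plate reading of 0.156 also suggests. The carton still fits the gap.

Call:
jog_arm([
  [0, 0.05, 0, 0.01, -0.01, -0.006, 1],
  [0, 0.05, 0, 0, 0, 0, 1],
  [0, 0.014, 0, 0, 0, 0, 1],
  [0, 0, 0, 0, 0, 0, 1],
])

```text
time: 7.75
tool_pos: [0.4348, 0.0642, 0.032]
tcp_rot: [-1.156, -1.321, 1.302]
wrist_force: [0.3, 0.6, 0.2]
width: 1.002
```

```bash
sed -i 's/O=np.array(\[.612,.1563,0\])/O=np.array([.612,.1563,0])+.006*YH/' h.py
python3 - <<'E'
from h import *
plan(-.07,-.067,.03)
c=read_camera("wrist"); cv2.imwrite("pics/w4.png",c["img"])
c=read_camera("scene"); cv2.imwrite("pics/s4.png",cv2.resize(c["img"][180:330,230:430],None,fx=4,fy=4))
E
```

```text
t 7.75 rail pos [-0.1883 -0.0725  0.032 ] F [0.3 0.6 0.2] w 1.0
tool delta [ 0.0059  0.0041 -0.1182] rot [ 0.0172 -0.0036 -0.0025] tx in rail [ 0.  1. -0.]
```

View pics/s4.png

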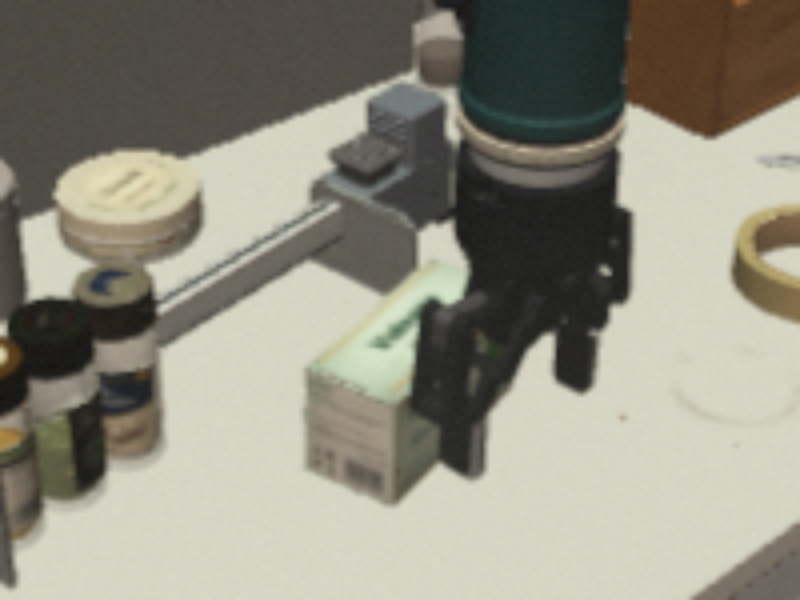

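The stop is right back, and the open fingers stand just in front of the carton with their tips near the worktop at (465,465).

Call:
jog_arm([
  [0.005, 0.002, -0.008, 0.014, -0.003, 0, 1],
  [0, 0, -0.012, 0, 0, 0, 1],
  [0, 0, -0.012, 0, 0, 0, 1],
  [0, 0, -0.012, 0, 0, 0, 1],
  [0, 0, -0.012, 0, 0, 0, 1],
  [0, 0, -0.012, 0, 0, 0, 1],
])

```text
time: 8.6
tool_pos: [0.5101, 0.0801, 0.0352]
tcp_rot: [-1.15, -1.319, 1.307]
wrist_force: [-0.6, -0.7, -0.2]
width: 1.001
```

Run:
```python
from h import *
plan(-.07,-.067,.03)
c=read_camera("scene"); cv2.imwrite("pics/s5.png",cv2.resize(c["img"][180:330,230:430],None,fx=4,fy=4))
```

```text
t 8.6 rail pos [-0.1115 -0.0673  0.0352] F [-0.6 -0.7 -0.2] w 1.0
tool delta [ 0.0003  0.0057 -0.0414] rot [ 0.0112 -0.0001 -0.0029] tx in rail [ 0.  1. -0.]
```

View pics/s5.png

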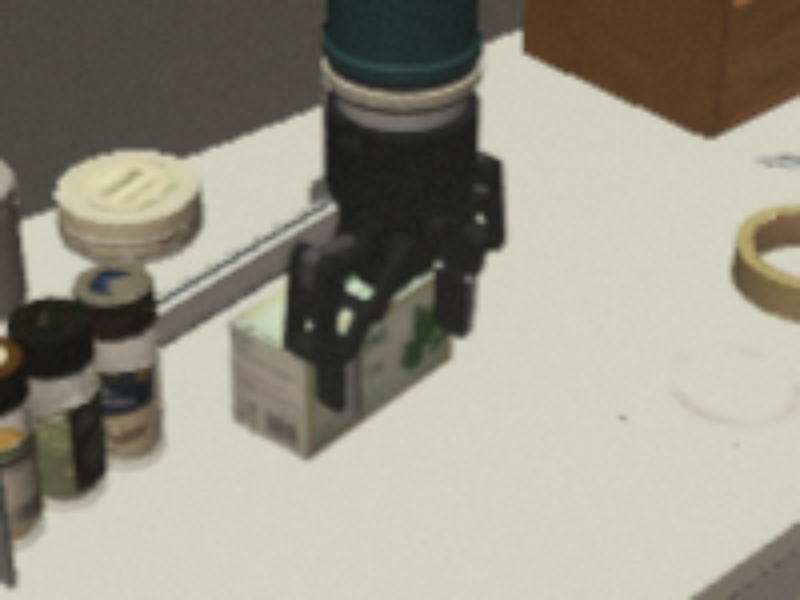

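The carton slides square ahead of both fingers, with clearance to the jar at (150,380). Going on until it touches the bar.

Call:
jog_arm([
  [0, 0.006, -0.01, 0.01, 0, 0, 1],
  [0, 0.001, -0.01, 0, 0, 0, 1],
  [0, 0.001, -0.01, 0, 0, 0, 1],
  [0, 0.001, -0.006, 0, 0, 0, 1],
  [0, 0, -0.004, 0, 0, 0, 1],
])

```text
time: 9.28
tool_pos: [0.5528, 0.086, 0.0266]
tcp_rot: [-1.141, -1.309, 1.314]
wrist_force: [-11.1, -1.7, 11.0]
width: 0.998
```

```bash
python3 -c "
from h import *
plan(-.07,-.067,.03)"
```

```text
t 9.28 rail pos [-0.0684 -0.0673  0.0266] F [-11.1  -1.7  11. ] w 1.0
tool delta [ 0.0003 -0.0034  0.0017] rot [-0.0019  0.0002 -0.0027] tx in rail [-0.  1. -0.]
```

Call:
jog_arm([
  [0, 0, 0, 0, 0, 0, 1],
  [0, 0, 0.02, 0, 0, 0, 1],
  [0, 0, 0.03, 0, 0, 0, 1],
  [0, -0.055, 0.01, 0, 0, 0, 0],
  [0, -0.06, 0, 0, 0, 0, 0],
  [-0.055, 0, 0, 0, 0, 0, 0],
  [-0.06, 0, 0, 0, 0, 0, 0],
  [-0.06, 0, 0, 0, 0, 0, 0],
])

```text
time: 10.28
tool_pos: [0.5212, -0.0961, 0.1468]
tcp_rot: [-1.146, -1.323, 1.317]
wrist_force: [2.2, 1.0, -0.1]
width: -0.002
```

Run:
```python
from h import *
plan(.007,-.267,.14)
c=read_camera("top"); cv2.imwrite("pics/t6.png",cv2.resize(c["img"][180:360,160:400],None,fx=3.3,fy=3.3,interpolation=cv2.INTER_CUBIC))
B=np.array([w2r(p) for p in cloud(c,spotter.masks_of(c,"tea_box")[0]["mask"])]);B=B[B[:,2]>.06]
print("box",cv2.minAreaRect(B[:,:2].astype(np.float32)*1000))
m=spotter.masks_of(c,"row_rail")[0]["mask"]; R=np.array([w2r(p) for p in cloud(c,m)])
q=R[(R[:,2]>.09)&(R[:,2]<.099)&(R[:,1]<.05)]; print("wall",len(q),q.min(0) if len(q) else 0,q.max(0) if len(q) else 0)
```

```text
t 10.28 rail pos [-0.1251 -0.2433  0.1468] F [ 2.2  1.  -0.1] w -0.0
tool delta [-0.0249  0.0081 -0.1318] rot [ 0.0089  0.0092 -0.0055] tx in rail [-0.01  1.   -0.01]
box ((-29.31476593017578, -68.41727447509766), (119.67060852050781, 56.66367721557617), 89.71728515625)
wall 154 [-0.01124137 -0.22808531  0.09001002] [ 0.02619606 -0.19853734  0.09764666]
```

View pics/t6.png

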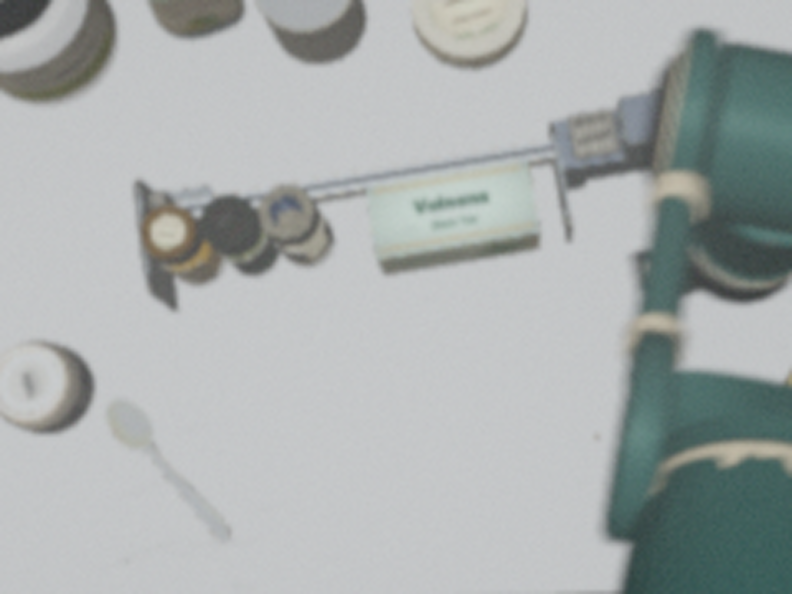

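The carton (455,215) stands square against the bar, 29 mm from its centre to the bar, between jars and stop. Next I go behind the stop.

Call:
jog_arm([
  [-0.01, 0, -0.044, 0.008, 0.009, -0.005, 0],
  [-0.01, 0, -0.044, 0, 0, 0, 0],
  [-0.002, 0, -0.04, 0, 0, 0, 0],
  [0, 0, 0, 0, 0, 0, 0],
])

```text
time: 10.92
tool_pos: [0.6518, -0.0971, 0.1432]
tcp_rot: [-1.138, -1.305, 1.307]
wrist_force: [-1.3, 0.7, -0.4]
width: -0.0
```

```bash
python3 -c "
from h import *
plan(.007,-.264,.08)"
```

```text
t 10.93 rail pos [ 0.0041 -0.2624  0.1432] F [-1.3  0.7 -0.4] w -0.0
tool delta [-0.0018  0.0632 -0.0031] rot [-0.0038 -0.0056  0.003 ] tx in rail [0.01 1.   0.  ]
```

Call:
jog_arm([
  [-0.002, 0.025, -0.003, -0.004, -0.005, 0.003, 0],
  [0, 0.025, 0, 0, 0, 0, 0],
  [0, 0.012, 0, 0, 0, 0, 0],
  [0, 0, 0, 0, 0, 0, 0],
])

```text
time: 11.42
tool_pos: [0.652, -0.0936, 0.0789]
tcp_rot: [-1.135, -1.313, 1.314]
wrist_force: [-0.3, 0.8, 0.5]
width: -0.0
```

```bash
python3 -c "
from h import *
plan(.007,-.264,.08)
c=read_camera('scene'); cv2.imwrite('pics/s7.png',cv2.resize(c['img'][170:320,200:400],None,fx=4,fy=4))"
```

```text
t 11.43 rail pos [ 0.0048 -0.2591  0.0789] F [-0.3  0.8  0.5] w -0.0
tool delta [-0.005  -0.0011 -0.0022] rot [-0.0028  0.004   0.0016] tx in rail [-0.  1.  0.]
```

View pics/s7.png

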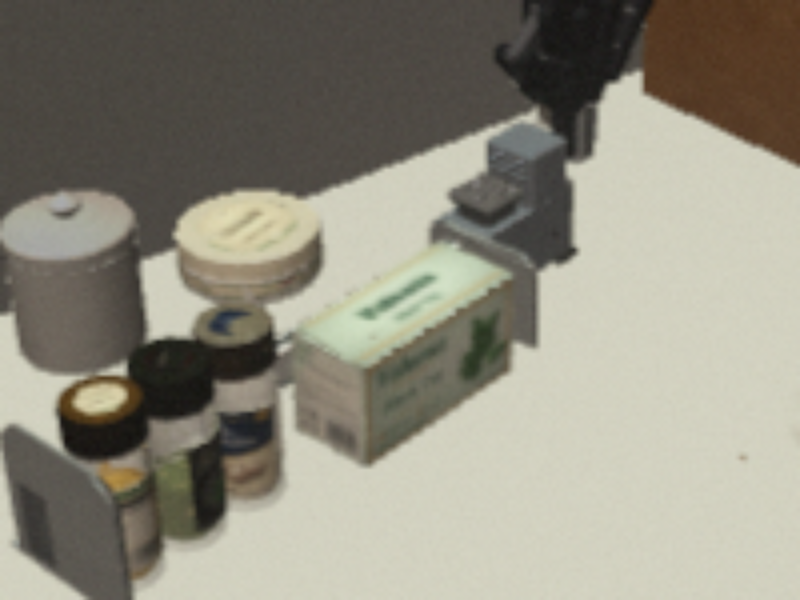

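The fingers are behind the stop's housing at (580,140), at a good height. I'll push left.

Call:
jog_arm([
  [0.008, 0, -0.001, 0, 0.004, 0, 0],
  [0.008, 0, 0, 0, 0, 0, 0],
  [0.008, 0, 0, 0, 0, 0, 0],
  [0.008, 0, 0, 0, 0, 0, 0],
  [0.008, 0, 0, 0, 0, 0, 0],
  [0.008, 0, 0, 0, 0, 0, 0],
])

```text
time: 12.22
tool_pos: [0.6478, -0.048, 0.0821]
tcp_rot: [-1.147, -1.31, 1.316]
wrist_force: [1.1, -6.5, -3.5]
width: 0.002
```

```bash
python3 -c "
from h import *
plan(.007,-.1945,.08)"
```

```text
t 12.22 rail pos [ 0.007  -0.2133  0.0821] F [ 1.1 -6.5 -3.5] w 0.0
tool delta [0.0188 0.0019 0.    ] rot [ 0.0021  0.0003 -0.0072] tx in rail [-0.    1.   -0.01]
```

Call:
jog_arm([
  [0.007, 0.002, 0, 0, 0, -0.006, 0],
  [0.006, 0.001, 0, 0, 0, 0, 0],
  [0.005, 0, 0, 0, 0, 0, 0],
  [0.003, 0, 0, 0, 0, 0, 0],
])

```text
time: 12.72
tool_pos: [0.6459, -0.0297, 0.0814]
tcp_rot: [-1.149, -1.313, 1.318]
wrist_force: [2.6, -15.2, -5.3]
width: -0.002
```

```bash
python3 -c "
from h import *
plan(.007,-.1945,.08)"
```

```text
t 12.72 rail pos [ 0.0076 -0.1949  0.0814] F [  2.6 -15.2  -5.3] w -0.0
tool delta [0.0004 0.0014 0.0007] rot [ 0.0043  0.003  -0.0092] tx in rail [-0.    1.   -0.01]
```

Call:
jog_arm([
  [0.003, 0, 0, 0, 0, 0, 0],
  [0, 0, 0, 0, 0, 0, 0],
])

```text
time: 12.98
tool_pos: [0.6459, -0.0302, 0.0814]
tcp_rot: [-1.154, -1.312, 1.323]
wrist_force: [0.0, -0.6, -0.4]
width: 0.002
```

Call:
jog_arm([
  [-0.01, 0, 0, 0, 0, 0, 0],
  [-0.015, 0, 0, 0, 0, 0, 0],
  [0, -0.05, 0, 0, 0, 0, 0],
  [0, -0.05, 0, 0, 0, 0, 0],
  [-0.06, 0, 0.03, 0, 0, 0, 0],
  [-0.06, 0, 0.03, 0, 0, 0, 0],
  [0, 0, 0, 0, 0, 0, 0],
])

```text
time: 13.85
tool_pos: [0.6107, -0.1779, 0.1889]
tcp_rot: [-1.155, -1.319, 1.32]
wrist_force: [-0.2, -0.7, -0.9]
width: 0.001
```

Run:
```python
from h import *
plan(.007,-.267,.14)
c=read_camera("top"); t=cv2.resize(c["img"][190:330,180:380],None,fx=4,fy=4,interpolation=cv2.INTER_CUBIC); cv2.imwrite("pics/t8.png",t)
B=np.array([w2r(p) for p in cloud(c,spotter.masks_of(c,"tea_box")[0]["mask"])]);B=B[B[:,2]>.06]
print("box",cv2.minAreaRect(B[:,:2].astype(np.float32)*1000))
m=spotter.masks_of(c,"row_rail")[0]["mask"]; R=np.array([w2r(p) for p in cloud(c,m)])
for lo,hi in((.09,.099),(.070,.079)):
    q=R[(R[:,2]>lo)&(R[:,2]<hi)&(R[:,1]<-.1)]; print(len(q),q.min(0).round(4),q.max(0).round(4),q.mean(0).round(4))
for d in spotter.masks_of(c,"spice_a")[:3]:
    J=np.array([w2r(p) for p in cloud(c,d["mask"])]); J=J[J[:,2]>.095]; print("jar",d["p"],((J.min(0)+J.max(0))/2).round(3))
```

```text
t 13.85 rail pos [-0.0478 -0.3367  0.1889] F [-0.2 -0.7 -0.9] w 0.0
tool delta [ 0.0701  0.0486 -0.0547] rot [ 0.0111  0.0058 -0.0135] tx in rail [-0.01  1.   -0.01]
box ((-29.35334014892578, -34.380699157714844), (119.713134765625, 56.637081146240234), 89.83751678466797)
207 [-0.0124 -0.1793  0.09  ] [ 0.0254 -0.1448  0.0985] [ 0.0068 -0.1618  0.0936]
197 [-0.0122 -0.1745  0.0701] [ 0.0244 -0.1077  0.0788] [ 0.0059 -0.1267  0.0738]
jar 0.93 [-0.021  0.125  0.103]
jar 0.76 [-0.021  0.087  0.103]
jar 0.7 [-0.022  0.046  0.103]
```

View pics/t8.png

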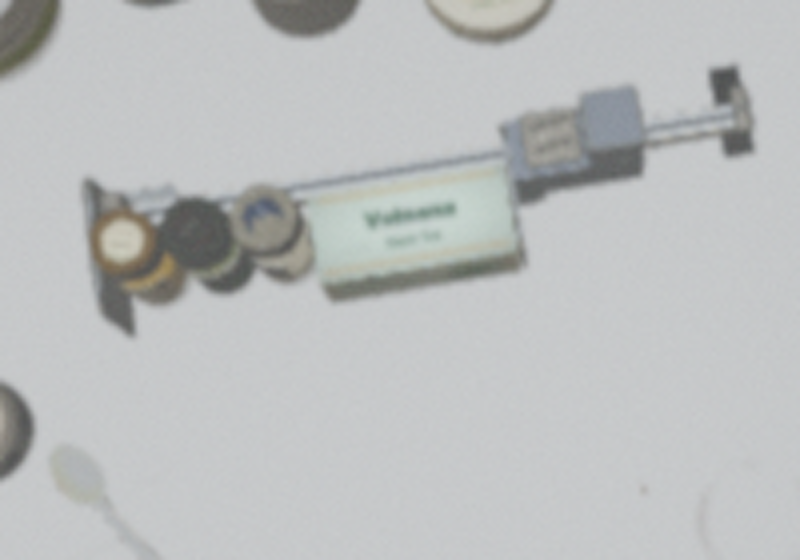

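The row is tight: jars, carton (410,220) and stop plate (515,200) touch. The stop reads about 0.115, the pad is up at 74 mm, and the arm is clear.

```bash
python3 -c "
from h import *
print(bot.finish_job())"
```

```text
the job is handed in; nothing more can be done
None
```

I freed the stop, pushed it fully back, slid the carton straight in against the bar, and closed the row with the stop. The job was handed in at about 14 s of the allowed 61 s.

My last checks, all from the top camera before handing in:
- **Carton:** its centre is at x = -0.029 and y = -0.034 in the rail's frame. It stands upright and square to the bar within 0.2°.
- **Jars:** they stand along the bar at about y = 0.125, 0.087 and 0.046, close together.
- **Stop:** it reads about 0.115, worked out from the measured position of its thumb wall. The release pad is up, measured at 74 mm.
- **Arm:** it is clear of everything, with the wrist force near zero.

**Disagreement:** my first rail origin was 6 mm too far right. The stop's back position showed this, and I corrected the frame before pushing the carton.

**Not checked:** I saw nothing disturbed among the other things on the worktop, but I didn't measure them again at the end. I never read the release or stop joint values directly. I inferred them from the measured heights, positions and forces.

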